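Set up the edge grinder for the next mosaic tile

ROBOT

A 6-joint arm with a two-finger parallel gripper is mounted at the origin on the work surface. World frame = base frame: x ahead of the robot, y to its left, z up, the work surface at z = 0. Lengths are in mm, angles in rad, forces in N, time in s.
With the tool pointing down it reaches from about 350 to 975 mm from the base axis. Payload 7.1 kg.
Tool frame: the origin (TCP) lies midway between the tips of the shut fingers; the grasp point (between the pads) lies 19 mm behind it; z points along the fingers, y is the line along which they close (so a half turn about z gives the same grasp; the last joint's range is limited). The gripper opens to 88 mm and grips with 3 to 60 N. Pads are 20 mm wide; open, the fingers measure 115 mm over their backs; the gripper's body (75 mm by 178 mm) begins 61 mm behind the grasp point.
Start: joints at [1.081, 0.423, 1.63, -0, 1.089, -0.019], TCP at [283.467, 557.002, 222.675] pointing down, gripper open.
Joint ranges: [-3, 3], [-0.9, 2.11], [0.09, 2.58], [-1.31, 4.45], [0.11, 2.69], [-2.54, 2.54]. Speed limits (rad/s): [2.39, 2.39, 3.01, 3.14, 3.14, 3.14].

INTERFACE

Orientations are given as a rotation vector (axis times angle).
In Python, from workcell import ctrl gives the robot as it stands.
- The arm moves only by the shell command python3 -m pendant 'ROWS'. ROWS is a JSON object of lists of equal length, an entry for each row: "grip": the opening, from -1 (shut) to 1 (fully open); "linear": the shift along the tool's x, y, z in mm, a list of three; "angular": the turn, a rotation vector about the tool's x, y, z in rad, a list of three. In form: {"grip": [grip, ...], "linear": [[tx, ty, tz], ...], "angular": [[ax, ay, az], ...]}. A call has 1 to 12 rows; each row shifts and turns the commanded pose from where the row before left it, along the tool's axes as they then stand; what a row does not reach is not made up. A row lasts 1/12 s, in which the tool goes at most 41.7 mm and 7.16 degrees, less where a joint would pass 70% of its speed; a pose out of reach is approached as far as the arm can. A call with a gripper value outside its range is refused whole. The fingers move at their own pace and stop on an object; the grip force is fixed at half the most. Time passes only in rows, so rows that do not move let the fingers close. It gives the time, the measured TCP pose, the force, the opening and the grip force at its end, in the units of the state.
- ctrl.get_obs(): the state, without advancing time (a new reading comes with each control period).
- ctrl.get_image(name): name is "scene" or "top" or "wrist"; returns the picture (400x640x3 uint8, red, green, blue); there is no depth.
- ctrl.camera_params(name): a dict with "vfov" (degrees; the focal length in pixels is half the picture's height over the tangent of half this angle, whatever the lens; pixels are square), "cx", "cy" (the principal point, pixels), "R" (3x3) and "t" (3): a world point X has camera coordinates R X + t; the wrist camera has in their place "T_tool_cam" (4x4, takes a point from camera to tool coordinates, whose origin is the TCP and whose axes are the flange's). Camera axes: x right, y down, z forward; pixel columns grow to the right and rows downward; lengths in mm; the calibration is good to about 2 mm. A picture is of the moment at which its call begins: read the wrist's pose just before it. camera_params takes no time and is no camera call.
- ctrl.close_job(): hands the job in; it is judged then, once.
The state is a dict: "t": time; "qpos": joint angles; "qvel": joint speeds; "joint_torque": joint torques, N m; "ee_pos": TCP position; "orientation": TCP orientation; "ft_force": force on the tool from outside, world axes, zero at the start; "moment": the same for the moment, N m; "width": finger opening in mm; "grasp_force": force on a finger pad.
Only numpy, scipy, OpenCV 4.12 (cv2) and the standard library are available. Lean on these libraries where they do the work, as an engineer would, in place of code of your own. Each camera call takes 0.05 s, during which the arm holds its last target. There are 200 camera calls.

TASK

Set up the grinding machine for the tile that is waiting on the yellow mat: lay that tile flat, central and lengthwise on the machine's black rubber pad, putting it down gently rather than dropping it, and turn the selector dial to click in at the mark of that tile's colour (white, green or terracotta), in either order. Leave the other two tiles and everything else on the bench where they are.

Things in the scene. Friction and masses are not known exactly. Their poses are not given: they have to be found in the camera images.
- tile_white: border tile of white glazed china, 120 x 60 x 14 mm (long side along its x), about 0.22 kg, loose, fragile; origin at the centre of its underside, z up. It starts lying flat on one of the three mats, within 8 mm of the mat's centre and 0.35 rad of its direction
- tile_green: border tile of green glass, 120 x 60 x 14 mm (long side along its x), about 0.22 kg, loose, fragile; origin at the centre of its underside, z up. It starts lying flat on one of the three mats, within 8 mm of the mat's centre and 0.35 rad of its direction
- tile_terracotta: border tile of orange-brown terracotta, 120 x 60 x 14 mm (long side along its x), about 0.22 kg, loose, fragile; origin at the centre of its underside, z up. It starts lying flat on one of the three mats, within 8 mm of the mat's centre and 0.35 rad of its direction
- mat_next: yellow mat for the next job, fixed, 150 x 90 x 4 mm (long side along its x); origin at the centre of its underside, on the table. Which tile lies on it differs from day to day. The other two tiles lie on two like mats of brown cork
- pad (a point): centre of the top face of the black rubber work pad, 170 x 100 mm (long side along this x), 4 mm proud of the 70 mm high top of the fixed blue grinding machine (300 x 400 mm). The dial's axis lies 210 mm off in this frame's -y. The grey grinding head stands behind the pad from 90 mm beyond its centre (+x), up to 90 mm above the machine's top
- dial_grip (a point): on the selector dial's axis at the height to grip, 33 mm above the machine's top. The dial is a grey upright bar 56 mm long, 14 mm thick, its top 13 mm above this point, on a 60 mm disc whose top is 23 mm below it. The bar runs along this point's x axis and turns with the dial; the red pointer is at its +x end
- dial (a joint): dial angle, rad, growing clockwise seen from above; 0 (grey mark) = off, the start, pointer along the pad's +x, away from the robot; -0.698 = white mark, +0.698 = green mark, +1.396 = terracotta mark. Click stops every 0.698 rad draw it in and hold it (turning takes up to 0.16 N m); end stops at -0.82 and +1.52
- hone: orange and grey hand sanding block, 90 x 35 x 26 mm, loose on the machine's top behind the dial, a bystander; origin at the centre of its underside
- nippers: tile nippers with red and black handles, 170 mm long, loose on the table just beyond the mats, a bystander; origin on the table under the middle
- brush: brush, 190 mm long, loose on the table just before the mats, a bystander; origin on the table under it
- mug: blue mug, 90 mm high, 80 mm wide, loose beyond the mats, a bystander; origin at the centre of its underside
Mind the look-alikes: they are no part of the job. Of the things that look like the tile_terracotta, take the one that is nearest to the robot's base at the start. Leave any red look-alike of the mat_next alone.

How it is judged (in metres and radians):
At the end, for the whole second after the job is handed in: The tile from the yellow mat rests flat on the pad, centre within 25 mm of the pad's along each pad axis, turned under 0.22 rad; the dial is within 0.16 rad of its colour's mark; the other tiles are within 20 mm of their starts and over 75 mm from the yellow mat's centre (((value of joint dial between -0.858 and -0.538 rad and velocity of joint dial between -0.1 and 0.1 rad/s and x of tile_white in the frame of pad between -0.025 and 0.025 m and y of tile_white in the frame of pad between -0.025 and 0.025 m and z of tile_white in the frame of pad between -0.004 and 0.004 m and angle between tile_white's own z axis and vertical below 0.08 rad and angle between the x axis of tile_white and the x axis of pad, either way round below 0.22 rad and linear speed of tile_white below 0.02 m/s and distance of each of tile_green, tile_terracotta from where it was at the start of the episode below 0.02 m and horizontal distance between each of tile_green, tile_terracotta and mat_next above 0.075 m) or (value of joint dial between 0.538 and 0.858 rad and velocity of joint dial between -0.1 and 0.1 rad/s and x of tile_green in the frame of pad between -0.025 and 0.025 m and y of tile_green in the frame of pad between -0.025 and 0.025 m and z of tile_green in the frame of pad between -0.004 and 0.004 m and angle between tile_green's own z axis and vertical below 0.08 rad and angle between the x axis of tile_green and the x axis of pad, either way round below 0.22 rad and linear speed of tile_green below 0.02 m/s and distance of each of tile_white, tile_terracotta from where it was at the start of the episode below 0.02 m and horizontal distance between each of tile_white, tile_terracotta and mat_next above 0.075 m) or (value of joint dial between 1.236 and 1.556 rad and velocity of joint dial between -0.1 and 0.1 rad/s and x of tile_terracotta in the frame of pad between -0.025 and 0.025 m and y of tile_terracotta in the frame of pad between -0.025 and 0.025 m and z of tile_terracotta in the frame of pad between -0.004 and 0.004 m and angle between tile_terracotta's own z axis and vertical below 0.08 rad and angle between the x axis of tile_terracotta and the x axis of pad, either way round below 0.22 rad and linear speed of tile_terracotta below 0.02 m/s and distance of each of tile_white, tile_green from where it was at the start of the episode below 0.02 m and horizontal distance between each of tile_white, tile_green and mat_next above 0.075 m))); the robot touches nothing.
It fails at once if a tile is dropped or thrown (moves faster than 0.5 m/s with no finger on it) ((contact force between tile_white and the fingers below 0.05 N and linear speed of tile_white above 0.5 m/s) or (contact force between tile_green and the fingers below 0.05 N and linear speed of tile_green above 0.5 m/s) or (contact force between tile_terracotta and the fingers below 0.05 N and linear speed of tile_terracotta above 0.5 m/s)).
It fails at once if the sanding block, nippers, brush or mug is moved more than 40 mm (distance of any of hone, nippers, brush, mug from where it was at the start of the episode above 0.04 m).
It also fails if it takes over 56 s, if anything falls off the work surface, if the arm or the gripper's body presses on something with over 40 N, if the wrist force passes 120 N, or if a joint passes its speed limit or range.

## Working session

There is one attempt and no reset: what is moved stays moved. The work goes in short steps, Python scripts to look and compute and a shell command to move; the robot and the scene stay as the last step left them, time stands still between calls to the robot, and variables do not carry over. Pictures are saved under pics/ and viewed, at most 10 in all, crops included, and the job is handed in when it is done.

```bash
mkdir -p pics; python3 - <<'E'
from workcell import ctrl
import cv2
for n in("scene","top"):
    cv2.imwrite(f"pics/{n}0.png",ctrl.get_image(n)[:,:,::-1])
    p=ctrl.camera_params(n);print(n,p)
o=ctrl.get_obs();print(o)
print(ctrl.camera_params("wrist"))
E
```

```text
scene {'vfov': 57.06625292968636, 'cx': 314.50664912816273, 'cy': 198.94330975406777, 'R': array([[ 0.29536253,  0.95520882,  0.01835984],
       [ 0.74810912, -0.21928683, -0.62629549],
       [-0.5942169 ,  0.19871938, -0.77936954]]), 't': array([ -76.14976836, -345.19096522, 1445.38188754])}
top {'vfov': 47.30846803949857, 'cx': 313.88149570967545, 'cy': 205.36335586901657, 'R': array([[-0.02317809, -0.99960477,  0.01590875],
       [-0.98388493,  0.01998577, -0.17768233],
       [ 0.17729416, -0.01977071, -0.9839593 ]]), 't': array([ -83.6150004 ,  520.30691455, 1382.67724099])}
{'t': 0.1, 'qpos': array([ 1.08099810e+00,  4.23746671e-01,  1.63057282e+00,  1.74030190e-06,
        1.08860920e+00, -1.90175474e-02]), 'qvel': array([ 0.00148621, -0.00172006, -0.00210147, -0.00101258, -0.00130861,
        0.00061432]), 'joint_torque': array([-1.24211838e-04, -5.45615423e+01, -2.74323410e+01,  6.45350176e-02,
        1.87628641e-02, -2.21271586e-05]), 'ee_pos': array([283.24792892, 556.58948179, 222.00652923]), 'orientation': array([-7.32612655e-01, -3.05462879e+00,  2.03026452e-03]), 'ft_force': array([ 0.66078796, -1.48090515, -0.09530096]), 'moment': array([-0.04304513, -0.02491017, -0.0187728 ]), 'grasp_force': 0.0, 'width': 87.67096524024569}
{'vfov': 64.49807852976454, 'cx': 317.28381047890775, 'cy': 201.28173867475022, 'T_tool_cam': array([[-2.41700745e-04, -9.70923554e-01, -2.39389626e-01,
         6.46522186e+01],
       [ 9.99999054e-01,  8.95016593e-05, -1.37265675e-03,
         1.02311565e+00],
       [ 1.35417054e-03, -2.39389731e-01,  9.70922614e-01,
        -1.60940659e+02],
       [ 0.00000000e+00,  0.00000000e+00,  0.00000000e+00,
         1.00000000e+00]])}
```

View pics/scene0.png

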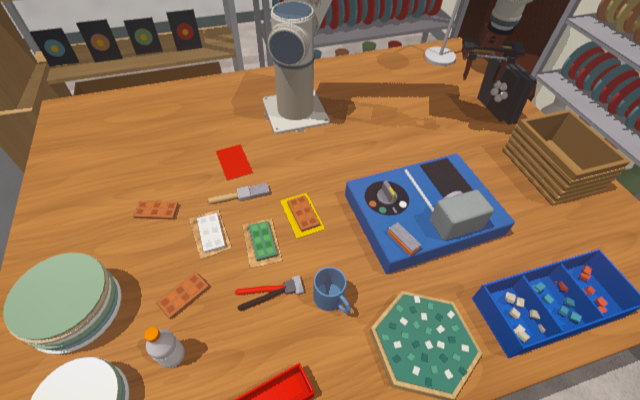

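View pics/top0.png

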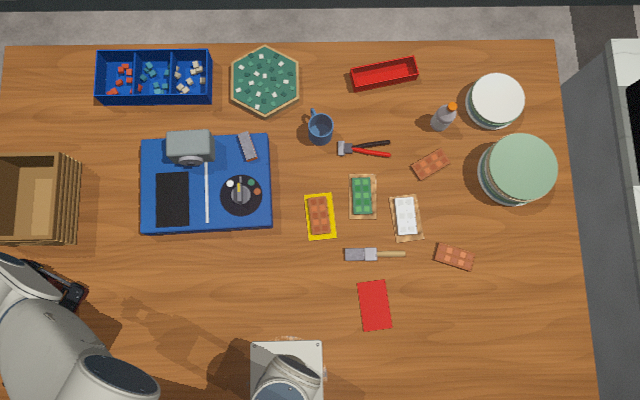

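Candidates for tile_terracotta, as top-view pixels: on the yellow mat (319,215), loose at (430,165), loose at (455,256). The one on the yellow mat is nearest to the base at about (286,370), so I choose it and the dial goes to +1.396. The red mat at (375,305) is a look-alike to leave alone. Next I measure the positions and check the choice in a close crop.

```bash
cat > h.py <<'E'
import numpy as np, cv2
from scipy.spatial.transform import Rotation as Ro
from workcell import ctrl
def cam(n,obs=None):
    p=ctrl.camera_params(n); f=200/np.tan(np.radians(p["vfov"])/2)
    K=np.array([[f,0,p["cx"]],[0,f,p["cy"]],[0,0,1]])
    if n!="wrist": return K,p["R"],p["t"]
    T=np.eye(4);T[:3,:3]=Ro.from_rotvec(obs["orientation"]).as_matrix();T[:3,3]=obs["ee_pos"]
    M=np.linalg.inv(T@p["T_tool_cam"]); return K,M[:3,:3],M[:3,3]
def toplane(px,c,z):
    K,R,t=c; d=(R.T@np.linalg.inv(K)@np.c_[np.reshape(px,(-1,2)),np.ones(len(np.reshape(px,(-1,2))))].T).T
    o=-R.T@t; return (o+d*((z-o[2])/d[:,2])[:,None])[:,:2]
def topix(X,c):
    K,R,t=c; q=K@(R@np.asarray(X,float)+t); return q[:2]/q[2]
def rect(mask,c,z,near):
    """largest-blob-near-pixel -> min-area rectangle on plane z: centre, (long,short), yaw of long side in (-pi/2,pi/2]"""
    mask=cv2.morphologyEx(mask.astype(np.uint8),cv2.MORPH_CLOSE,np.ones((5,5)))
    cs,_=cv2.findContours(mask,cv2.RETR_EXTERNAL,cv2.CHAIN_APPROX_NONE)
    cs=[k for k in cs if cv2.contourArea(k)>60]
    k=max(cs,key=lambda k:cv2.pointPolygonTest(k,tuple(map(float,near)),True))
    P=toplane(k.reshape(-1,2).astype(float),c,z)
    b=cv2.boxPoints(cv2.minAreaRect(P.astype(np.float32))); e=[b[1]-b[0],b[2]-b[1]]
    e.sort(key=np.linalg.norm); a=np.arctan2(e[1][1],e[1][0]); a=(a+np.pi/2)%np.pi-np.pi/2
    return b.mean(0).round(1),[round(float(np.linalg.norm(v)),1) for v in e[::-1]],round(float(a),3)
E
python3 - <<'E'
from h import *
im=ctrl.get_image("top");c=cam("top")
hsv=cv2.cvtColor(im,cv2.COLOR_RGB2HSV);H,S,V=[hsv[:,:,i].astype(int) for i in range(3)]
yel=(H>22)&(H<34)&(S>180)&(V>120)
print("mat px",hsv[200,308],"tile",hsv[222,320],"wood",hsv[280,320],"pad",hsv[200,172],"machine",hsv[220,220])
print("mat",rect(yel|((H<22)&(abs(np.indices(H.shape)[1]-320)<8)&(abs(np.indices(H.shape)[0]-216)<10)),c,4,(319,215)))
sub=np.zeros(H.shape,bool);sub[196:238,306:334]=1
print("tile",rect(sub&(H<16)&(S>110),c,18,(319,215)))
print("pad",rect((V<60),c,74,(172,200)))
blue=(H>100)&(H<125)&(S>120)
print("dial approx",toplane([[239,191]],c,103),"pad->",)
cv2.imwrite("pics/crop.png",cv2.resize(im[130:250,140:340],None,fx=4,fy=4,interpolation=2)[:,:,::-1])
E
```

```text
mat px [ 12 151 162] tile [ 12 154 172] wood [ 15 152 184] pad [ 4 35 51] machine [107 165 167]
mat (array([ 491.6, -114.3], dtype=float32), [149.0, 90.3], 0.084)
tile (array([ 488.3, -100.1], dtype=float32), [124.5, 77.2], 0.106)
pad (array([543.4, 339.9], dtype=float32), [167.8, 97.5], 0.038)
dial approx [[556.93144265 131.06894345]] pad->
```

View pics/crop.png

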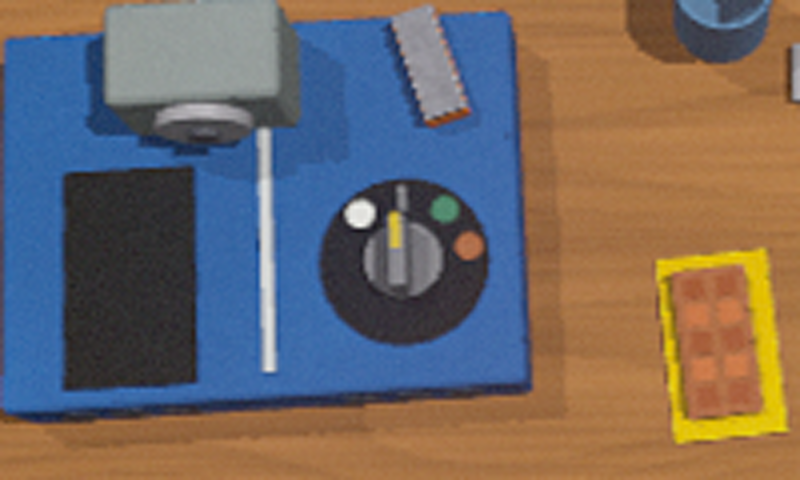

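The crop shows a terracotta tile with 2x5 squares lying on the yellow mat (crop corners about (675,268), (745,265), (760,412), (687,418)). The dial pointer is up at crop (395,215), and the terracotta mark is clockwise at (468,245). I do the dial first.

```bash
cat >> h.py <<'E'
def go(x,y,z,a):
    """print tool-z turn (done first) and then tool-axes shift to reach x,y,z with the tool's y axis at world yaw a, pointing straight down"""
    o=ctrl.get_obs(); R0=Ro.from_rotvec(o["orientation"]).as_matrix()
    Y=np.array([np.cos(a),np.sin(a),0]);Z=np.array([0,0,-1.]);R=np.c_[np.cross(Y,Z),Y,Z]
    print("t",round(o["t"],2),"at",o["ee_pos"].round(1),"yaw",np.arctan2(R0[1,1],R0[0,1]).round(3),"turn",Ro.from_matrix(R0.T@R).as_rotvec().round(3),
      "shift",(R.T@(np.array([x,y,z])-o["ee_pos"])).round(1),"now-axes",(R0.T@(np.array([x,y,z])-o["ee_pos"])).round(1))
E
python3 - <<'E'
from h import *
go(535,130,225,1.609)
c=cam("top")
px=np.array([[675,268],[745,265],[760,412],[687,418]])/4+[140,130]
P=toplane(px,c,18);print(P.round(1),P.mean(0))
E
```

```text
t 0.15 at [283.3 556.6 222.1] yaw 1.1 turn [-0.001 -0.    -0.509] shift [-235.3 -436.    -2.9] now-axes [-417.9 -266.1   -2.6]
[[ 551.2  -79.7]
 [ 552.5 -135.9]
 [ 433.8 -144.4]
 [ 430.2  -86.6]] [ 491.94252298 -111.65227221]
```

```bash
python3 -m pendant '{"grip":[1,1,1,1,1,1,1,1,1,1,1,1],"linear":[[0,0,0],[0,0,0],[0,0,0],[0,0,0],[0,0,0],[-8,-15,0],[-16,-29,0],[-16,-29,0],[-16,-29,0],[-16,-29,0],[-16,-29,0],[-16,-29,0]],"angular":[[0,0,-0.102],[0,0,-0.102],[0,0,-0.102],[0,0,-0.102],[0,0,-0.102],[0,0,0],[0,0,0],[0,0,0],[0,0,0],[0,0,0],[0,0,0],[0,0,0]]}'
python3 -m pendant '{"grip":[1,1,1,1,1,1,1,1,1,1,1],"linear":[[-16,-29,0],[-16,-29,0],[-16,-29,0],[-16,-29,0],[-16,-29,0],[-16,-29,0],[-16,-29,0],[-14,-29,0],[-6,-14,0],[0,0,0],[0,0,0]],"angular":[[0,0,0],[0,0,0],[0,0,0],[0,0,0],[0,0,0],[0,0,0],[0,0,0],[0,0,0],[0,0,0],[0,0,0],[0,0,0]]}'
python3 - <<'E'
from h import *
go(551,130,86,1.609)
o=ctrl.get_obs();im=ctrl.get_image("wrist");c=cam("wrist",o)
np.save("w1.npy",im);np.savez("c1.npz",K=c[0],R=c[1],t=c[2])
print(topix([551,130,116],c),topix([543,340,74],c))
cv2.imwrite("pics/w1.png",im[:,:,::-1])
E
```

```text
t: 1.15
ee_pos: [395.3, 369.8, 222.5]
orientation: [0.058, -3.141, 0.001]
ft_force: [0.8, 0.3, 0.8]
width: 87.8
grasp_force: 0.0
t: 2.07
ee_pos: [536.1, 130.3, 222.4]
orientation: [0.055, -3.14, 0.0]
ft_force: [-0.4, -0.4, -0.6]
width: 87.6
grasp_force: 0.0
t 2.07 at [536.1 130.3 222.4] yaw 1.606 turn [-0.    -0.001 -0.003] shift [-14.9  -0.9 136.4] now-axes [-15.   -0.9 136.4]
[315.83361069 216.12466003] [524.81542063 203.67754592]
```

View pics/w1.png

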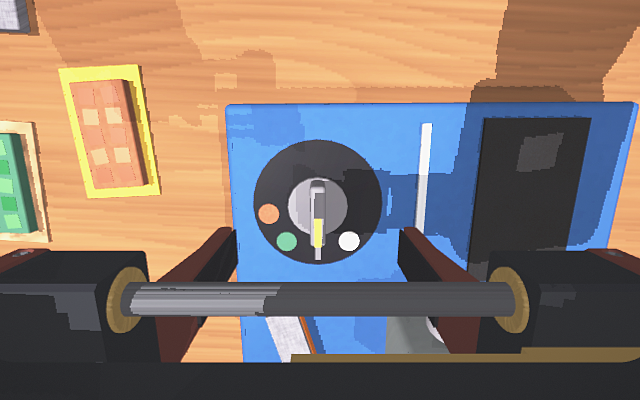

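The wrist view shows the dial bar about (318,183)-(318,248), its ring centred about (318,202), and the pad partly in shadow at (530,200). The terracotta tile is on the yellow mat with corners near (70,83), (128,79), (145,184), (90,188).

```bash
python3 - <<'E'
from h import *
im=np.load("w1.npy");d=np.load("c1.npz");c=(d["K"],d["R"],d["t"])
for z in (70,72,74): print("ring px centre on z",z,toplane([[318,202]],c,z).round(1))
print("mid small disc(291-347,178-236) z80",toplane([[319,207]],c,80))
print("bar top ends z116",toplane([[318,181],[318,248]],c,116).round(1))
print("pad corners",toplane([[485,117],[590,118],[578,265]],c,74).round(1))
P=toplane([[70,83],[128,79],[145,184],[90,188]],c,18);print("tile",P.round(1))
for X in ([579,130,116],[523,130,116]):print(topix(X,c).round())
g=cv2.cvtColor(im,cv2.COLOR_RGB2GRAY)
print(g[195,295:345].tolist());print(im[170:256:2,318].tolist())
m=(g<62).astype(np.uint8);m[:, :245]=0;m[:,390:]=0;m[:130]=0;m[275:]=0
k=max(cv2.findContours(m,cv2.RETR_EXTERNAL,cv2.CHAIN_APPROX_NONE)[0],key=cv2.contourArea)
e=cv2.fitEllipse(cv2.convexHull(k));print("ring",e,toplane([e[0]],c,71))
E
```

```text
ring px centre on z 70 [[549.5 131.9]]
ring px centre on z 72 [[549.  131.9]]
ring px centre on z 74 [[548.5 131.9]]
mid small disc(291-347,178-236) z80 [[552.12518661 132.99571134]]
bar top ends z116 [[519.7 130.8]
 [580.8 133. ]]
pad corners [[460.5 286.4]
 [457.9 385.6]
 [607.5 408.9]]
tile [[ 438.6 -141.9]
 [ 432.3  -78.4]
 [ 547.8  -70.9]
 [ 554.8 -135.9]]
[315. 246.]
[317. 185.]
[218, 191, 194, 194, 194, 193, 193, 193, 193, 193, 193, 193, 193, 190, 169, 176, 211, 224, 232, 225, 111, 126, 129, 130, 130, 130, 132, 132, 127, 121, 112, 134, 132, 131, 131, 131, 131, 131, 131, 132, 131, 132, 131, 131, 131, 132, 132, 132, 135, 130]
[[75, 75, 80], [76, 74, 80], [75, 72, 79], [71, 70, 74], [193, 186, 199], [79, 77, 81], [93, 91, 96], [89, 86, 90], [113, 110, 116], [201, 194, 206], [226, 221, 228], [225, 215, 227], [130, 126, 132], [132, 128, 134], [132, 128, 134], [133, 128, 135], [132, 126, 134], [133, 127, 135], [133, 127, 135], [130, 127, 134], [131, 128, 135], [130, 127, 134], [131, 128, 135], [130, 127, 136], [168, 147, 129], [250, 251, 138], [247, 247, 135], [247, 247, 135], [247, 247, 136], [247, 247, 136], [247, 247, 136], [247, 247, 135], [247, 247, 135], [247, 247, 134], [247, 247, 135], [247, 247, 135], [247, 247, 134], [247, 247, 135], [249, 250, 136], [211, 205, 227], [217, 211, 219], [217, 211, 219], [217, 210, 219]]
ring ((351.84149169921875, 207.25485229492188), (58.417999267578125, 87.5050277709961), 5.679783344268799) [[553.59891425 166.59444753]]
```

```bash
python3 -m pendant '{"grip":[1,1,1,1,1,1,1,1,1,1],"linear":[[-7,1,10],[-7,1,20],[0,0,20],[0,0,20],[0,0,20],[0,0,20],[0,0,16],[0,0,10],[0,0,0],[0,0,0]],"angular":[[0,0,0],[0,0,0],[0,0,0],[0,0,0],[0,0,0],[0,0,0],[0,0,0],[0,0,0],[0,0,0],[0,0,0]]}'
python3 -m pendant '{"grip":[-1,-1,-1,-1,-1,-1,-1,-1,-1,-1],"linear":[[0,0,0],[0,0,0],[0,0,0],[0,0,0],[0,0,0],[0,0,0],[0,0,0],[0,0,0],[0,0,0],[0,0,0]],"angular":[[0,0,0],[0,0,0],[0,0,0],[0,0,0],[0,0,0],[0,0,0],[0,0,0],[0,0,0],[0,0,0],[0,0,0]]}'
```

```text
t: 2.95
ee_pos: [549.9, 134.8, 86.2]
orientation: [0.063, -3.14, 0.0]
ft_force: [-0.3, -0.1, 0.1]
width: 87.4
grasp_force: 0.0
t: 3.78
ee_pos: [550.2, 134.1, 86.6]
orientation: [0.062, -3.141, 0.0]
ft_force: [-0.0, -0.5, 0.2]
width: 24.4
grasp_force: 0.0
```

```bash
python3 -m pendant '{"grip":[-1,-1,-1,-1],"linear":[[0,-1.5,0],[0,0,0],[0,0,0],[0,0,0]],"angular":[[0,0,0],[0,0,0],[0,0,0],[0,0,0]]}'
```

```text
t: 4.12
ee_pos: [550.3, 131.0, 86.7]
orientation: [0.062, -3.141, 0.003]
ft_force: [0.5, -7.8, 1.9]
width: 13.4
grasp_force: 30.0
```

```bash
python3 -m pendant '{"grip":[-1,-1,-1,-1,-1,-1,-1,-1,-1,-1,-1,-1],"linear":[[0,0,0],[0,0,0],[0,0,0],[0,0,0],[0,0,0],[0,0,0],[0,0,0],[0,0,0],[0,0,0],[0,0,0],[0,0,0],[0,0,0]],"angular":[[0,0,0.1],[0,0,0.1],[0,0,0.1],[0,0,0.1],[0,0,0.1],[0,0,0.1],[0,0,0.1],[0,0,0.1],[0,0,0.1],[0,0,0.1],[0,0,0.1],[0,0,0.1]]}'
python3 -m pendant '{"grip":[-1,-1,-1,-1,-1],"linear":[[0,0,0],[0,0,0],[0,0,0],[0,0,0],[0,0,0]],"angular":[[0,0,0.1],[0,0,0.1],[0,0,0],[0,0,0],[0,0,0]]}'
python3 -c "
from h import *
go(550,132,220,1.609);print(ctrl.get_obs()['moment'])"
```

```text
t: 5.12
ee_pos: [551.3, 132.4, 86.7]
orientation: [1.728, 2.622, 0.002]
ft_force: [4.3, -1.2, -3.1]
width: 13.9
grasp_force: 30.0
t: 5.53
ee_pos: [551.6, 132.5, 86.7]
orientation: [1.971, 2.444, 0.003]
ft_force: [5.0, -1.9, -5.7]
width: 13.6
grasp_force: 30.0
t 5.53 at [551.6 132.5  86.7] yaw 0.214 turn [ 0.002  0.002 -1.395] shift [   1.6   -0.4 -133.3] now-axes [  -0.2   -1.3 -133.3]
[-0.29129065 -0.90169303  0.03049923]
```

```bash
python3 -m pendant '{"grip":[1,1,1,1,1,1,1,1,1,1,1,1],"linear":[[0,0,0],[0,0,0],[0,0,0],[0,0,0],[0,0,0],[0,0,0],[0,0,-10],[0,0,-20],[0,0,-30],[0,0,-30],[0,0,-30],[0,0,-30]],"angular":[[0,0,0],[0,0,0],[0,0,0],[0,0,0],[0,0,0],[0,0,0],[0,0,0],[0,0,0],[0,0,0],[0,0,0],[0,0,0],[0,0,0]]}'
python3 - <<'E'
from h import *
go(475,-110,235,1.66)
o=ctrl.get_obs();im=ctrl.get_image("wrist");c=cam("wrist",o)
print(topix([551,132,80],c))
cv2.imwrite("pics/w2.png",im[:,:,::-1])
E
```

```text
t: 6.53
ee_pos: [550.0, 132.6, 238.9]
orientation: [1.976, 2.442, 0.0]
ft_force: [0.2, 0.4, -0.4]
width: 87.0
grasp_force: 0.0
t 6.53 at [550.  132.6 238.9] yaw 0.21 turn [ 0.    0.   -1.45] shift [  96.3 -235.     3.9] now-axes [-221.6 -124.     3.9]
[317.59321195 189.13509109]
```

View pics/w2.png

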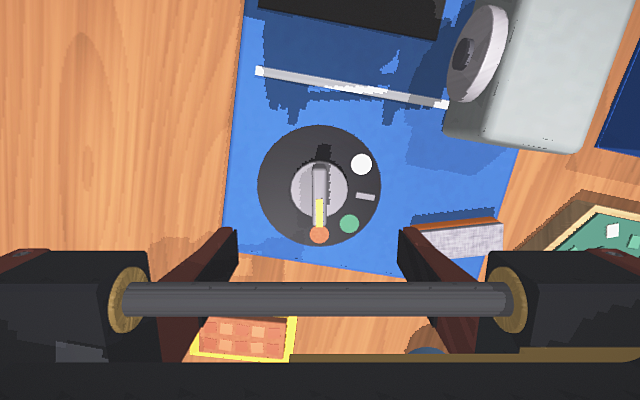

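The dial's yellow pointer at (319,213) aims at the terracotta mark (319,235), so the dial is set. Next I go over the tile.

```bash
python3 -m pendant '{"grip":[1,1,1,1,1,1,1,1,1,1,1,1],"linear":[[0,0,0],[0,0,0],[0,0,0],[0,0,0],[0,0,0],[0,0,0],[0,0,0],[0,0,0],[0,0,0],[0,0,0],[0,0,0],[0,0,0]],"angular":[[0,0,-0.121],[0,0,-0.121],[0,0,-0.121],[0,0,-0.121],[0,0,-0.121],[0,0,-0.121],[0,0,-0.121],[0,0,-0.121],[0,0,-0.121],[0,0,-0.121],[0,0,-0.121],[0,0,-0.121]]}'
python3 -m pendant '{"grip":[1,1,1,1,1,1,1,1,1,1,1,1],"linear":[[6,-15,0],[10,-25,0],[10,-25,0],[10,-25,0],[10,-25,0],[10,-25,0],[10,-25,0],[10,-25,0],[10,-25,0],[10,-20,0],[0,0,0],[0,0,0]],"angular":[[0,0,0],[0,0,0],[0,0,0],[0,0,0],[0,0,0],[0,0,0],[0,0,0],[0,0,0],[0,0,0],[0,0,0],[0,0,0],[0,0,0]]}'
python3 - <<'E'
from h import *
o=ctrl.get_obs();im=ctrl.get_image("wrist");c=cam("wrist",o)
np.save("w3.npy",im);np.savez("c3.npz",K=c[0],R=c[1],t=c[2])
print(o["ee_pos"],topix([492,-110,18],c))
cv2.imwrite("pics/w3.png",im[:,:,::-1])
E
```

```text
t: 7.58
ee_pos: [550.2, 132.7, 237.2]
orientation: [-0.153, 3.137, 0.0]
ft_force: [0.0, -0.5, 0.8]
width: 87.8
grasp_force: 0.0
t: 8.58
ee_pos: [475.9, -110.7, 237.2]
orientation: [-0.139, 3.138, 0.0]
ft_force: [-0.6, -0.1, 0.7]
width: 87.7
grasp_force: 0.0
[ 475.87783417 -110.72951776  237.16053719] [316.4241962  190.73032301]
```

View pics/w3.png

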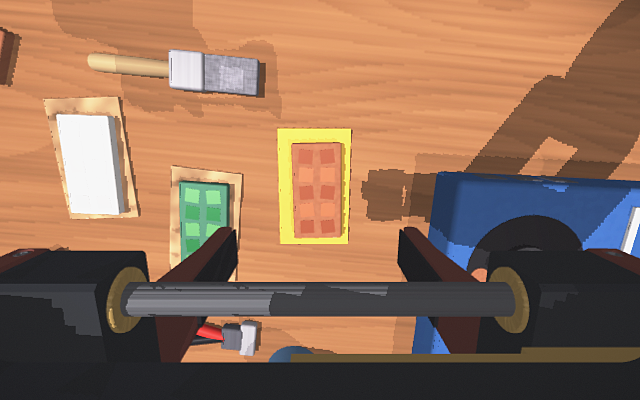

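The terracotta tile has corners about (291,142), (342,141), (341,236), (291,237) on the yellow mat. The green tile's edge at column 228 is clear of the fingers. I measure it precisely now.

```bash
python3 - <<'E'
from h import *
im=np.load("w3.npy");d=np.load("c3.npz");c=(d["K"],d["R"],d["t"])
hsv=cv2.cvtColor(im,cv2.COLOR_RGB2HSV);H,S,V=[hsv[:,:,i].astype(int) for i in range(3)]
print([hsv[190,x].tolist() for x in (283,289,292,296,300,338,341,344,347)])
box=np.zeros(H.shape,bool);box[134:240,284:348]=1
m=box&~((H>20)&(H<36)&(S>90))
print("tile all",rect(m,c,18,(317,190)))
print("tile bright",rect(m&(V>190),c,18,(317,190)))
P=toplane([[293,142],[342,141],[341,236],[292,237]],c,18);print(P.round(1),P.mean(0))
E
```

```text
[[29, 140, 247], [28, 144, 247], [26, 157, 248], [9, 137, 224], [7, 154, 215], [9, 135, 227], [19, 166, 149], [21, 174, 232], [29, 142, 250]]
tile all (array([ 492.4, -107.2], dtype=float32), [119.5, 65.1], 0.103)
tile bright (array([ 492.4, -107.2], dtype=float32), [119.5, 65.1], 0.103)
[[ 435.9 -142.7]
 [ 429.6  -85.2]
 [ 547.7  -73.8]
 [ 554.6 -135.6]] [ 491.95167412 -109.33122089]
```

```bash
python3 -c "
from h import *
go(492,-109,8,1.674)"
```

```text
t 8.63 at [ 476.2 -110.1  237.1] yaw 1.661 turn [ 0.     0.001 -0.013] shift [-15.8  -0.6 229.1] now-axes [-15.6  -0.4 229.1]
```

```bash
python3 -m pendant '{"grip":[1,1,1,1,1,1,1,1,1,1,1,1],"linear":[[-8,0,15],[-8,0,30],[0,0,30],[0,0,30],[0,0,30],[0,0,30],[0,0,25],[0,0,15],[0,0,12],[0,0,12],[0,0,0],[0,0,0]],"angular":[[0,0,-0.013],[0,0,0],[0,0,0],[0,0,0],[0,0,0],[0,0,0],[0,0,0],[0,0,0],[0,0,0],[0,0,0],[0,0,0],[0,0,0]]}'
python3 -m pendant '{"grip":[-1,-1,-1,-1,-1,-1,-1,-1,-1,-1],"linear":[[0,0,0],[0,0,0],[0,0,0],[0,0,0],[0,0,0],[0,0,0],[0,0,0],[0,0,0],[0,0,0],[0,0,0]],"angular":[[0,0,0],[0,0,0],[0,0,0],[0,0,0],[0,0,0],[0,0,0],[0,0,0],[0,0,0],[0,0,0],[0,0,0]]}'
```

```text
t: 9.63
ee_pos: [492.2, -108.2, 7.6]
orientation: [0.164, -3.137, -0.0]
ft_force: [-0.1, 0.3, -0.1]
width: 87.5
grasp_force: 0.0
t: 10.47
ee_pos: [492.5, -108.8, 8.3]
orientation: [-0.164, 3.136, -0.001]
ft_force: [-1.6, -1.1, 7.1]
width: 59.5
grasp_force: 30.0
```

```bash
python3 -m pendant '{"grip":[-1,-1,-1,-1,-1,-1,-1,-1,-1,-1,-1,-1],"linear":[[0,0,-5],[0,0,-10],[0,0,-15],[0,0,-22],[0,0,-22],[0,0,-22],[0,0,-22],[0,0,-22],[0,0,-22],[0,0,-22],[0,0,-15],[0,0,0]],"angular":[[0,0,0],[0,0,0],[0,0,0],[0,0,0],[0,0,0],[0,0,0],[0,0,0],[0,0,0],[0,0,0],[0,0,0],[0,0,0],[0,0,0]]}'
python3 - <<'E'
from h import *
o=ctrl.get_obs();im=ctrl.get_image("top");c=cam("top")
# pad centre from both top view calibration: corners via mask edges
hsv=cv2.cvtColor(im,cv2.COLOR_RGB2HSV);print("pad",rect(hsv[:,:,2]<60,c,74,(172,200)),o["width"],o["grasp_force"])
go(543.5,341,205,1.609)
E
```

```text
t: 11.47
ee_pos: [493.5, -108.9, 210.3]
orientation: [-0.163, 3.132, -0.003]
ft_force: [0.9, -0.1, -1.7]
width: 59.6
grasp_force: 30.0
pad (array([543.4, 339.9], dtype=float32), [167.8, 97.5], 0.038) 59.58377468447994 29.999398291110992
t 11.52 at [ 492.7 -108.7  208.4] yaw 1.675 turn [-0.001  0.003  0.066] shift [-68.  447.4   3.4] now-axes [-97.3 442.    3.2]
```

```bash
python3 -m pendant '{"grip":[-1,-1,-1,-1,-1,-1,-1,-1,-1,-1,-1,-1],"linear":[[0,0,0],[-2,10,0],[-4,20,0],[-4,26,0],[-4,28,0],[-4,28,0],[-4,28,0],[-4,28,0],[-4,28,0],[-4,28,0],[-4,28,0],[-4,28,0]],"angular":[[0,0,0.066],[0,0,0],[0,0,0],[0,0,0],[0,0,0],[0,0,0],[0,0,0],[0,0,0],[0,0,0],[0,0,0],[0,0,0],[0,0,0]]}'
python3 -m pendant '{"grip":[-1,-1,-1,-1,-1,-1,-1,-1,-1,-1],"linear":[[-4,28,0],[-4,28,0],[-4,28,0],[-4,28,0],[-4,25,0],[-4,18,0],[-2,10,0],[0,2,0],[0,0,0],[0,0,0]],"angular":[[0,0,0],[0,0,0],[0,0,0],[0,0,0],[0,0,0],[0,0,0],[0,0,0],[0,0,0],[0,0,0],[0,0,0]]}'
python3 - <<'E'
from h import *
go(543.5,341,84,1.609)
E
```

```text
t: 12.52
ee_pos: [522.1, 174.7, 205.2]
orientation: [0.063, -3.138, 0.001]
ft_force: [1.0, -1.0, -2.6]
width: 59.4
grasp_force: 30.0
t: 13.35
ee_pos: [542.3, 339.8, 206.0]
orientation: [0.06, -3.14, 0.002]
ft_force: [0.9, -0.1, -1.4]
width: 59.9
grasp_force: 30.0
t 13.35 at [542.3 339.8 206. ] yaw 1.609 turn [-0.001 -0.001  0.   ] shift [ -1.3   1.2 122. ] now-axes [ -1.4   1.3 122. ]
```

```bash
python3 -m pendant '{"grip":[-1,-1,-1,-1,-1,-1,-1,-1,-1,-1,-1,-1],"linear":[[-1,1,10],[0,0,15],[0,0,20],[0,0,20],[0,0,20],[0,0,15],[0,0,10],[0,0,6],[0,0,4],[0,0,2],[0,0,0],[0,0,0]],"angular":[[0,0,0],[0,0,0],[0,0,0],[0,0,0],[0,0,0],[0,0,0],[0,0,0],[0,0,0],[0,0,0],[0,0,0],[0,0,0],[0,0,0]]}'
python3 -m pendant '{"grip":[-1,-1,-1,-1,-1,-1],"linear":[[0,0,1],[0,0,1],[0,0,1],[0,0,1],[0,0,0],[0,0,0]],"angular":[[0,0,0],[0,0,0],[0,0,0],[0,0,0],[0,0,0],[0,0,0]]}'
```

```text
t: 14.35
ee_pos: [544.3, 342.0, 85.4]
orientation: [-0.06, 3.14, 0.001]
ft_force: [0.1, 0.2, -2.0]
width: 59.7
grasp_force: 30.0
t: 14.85
ee_pos: [543.8, 341.7, 80.6]
orientation: [0.06, -3.141, 0.0]
ft_force: [-0.1, -0.6, -3.0]
width: 59.5
grasp_force: 30.0
```

```bash
python3 -m pendant '{"grip":[-1,-1,-1,-1,-1,-1],"linear":[[0,0,0.8],[0,0,0.8],[0,0,0.8],[0,0,0],[0,0,0],[0,0,0]],"angular":[[0,0,0],[0,0,0],[0,0,0],[0,0,0],[0,0,0],[0,0,0]]}'
```

```text
t: 15.35
ee_pos: [543.9, 341.8, 78.4]
orientation: [-0.06, 3.141, 0.0]
ft_force: [-0.7, -0.6, -0.4]
width: 59.5
grasp_force: 30.0
```

```bash
python3 -m pendant '{"grip":[-1,-1,-1,-1,-1],"linear":[[0,0,0.5],[0,0,0.5],[0,0,0],[0,0,0],[0,0,0]],"angular":[[0,0,0],[0,0,0],[0,0,0],[0,0,0],[0,0,0]]}'
```

```text
t: 15.77
ee_pos: [543.9, 341.7, 78.3]
orientation: [-0.06, 3.141, -0.0]
ft_force: [-3.1, -1.9, 8.7]
width: 59.7
grasp_force: 30.0
```

Contact at 8.7 N, so the tile is resting on the pad. I open the gripper, let it settle, and lift.

```bash
python3 -m pendant '{"grip":[0.5,0.6,0.8,1,1,1,1,1,1,1,1,1],"linear":[[0,0,0],[0,0,0],[0,0,0],[0,0,0],[0,0,0],[0,0,0],[0,0,-3],[0,0,-6],[0,0,-15],[0,0,-25],[0,0,-30],[0,0,-30]],"angular":[[0,0,0],[0,0,0],[0,0,0],[0,0,0],[0,0,0],[0,0,0],[0,0,0],[0,0,0],[0,0,0],[0,0,0],[0,0,0],[0,0,0]]}'
python3 -m pendant '{"grip":[1,1,1,1,1,1,1,1,1,1,1],"linear":[[12,0,-20],[20,0,-10],[20,0,0],[20,0,0],[20,0,0],[20,0,0],[20,0,0],[20,0,0],[10,0,0],[0,0,0],[0,0,0]],"angular":[[0,0,0],[0,0,0],[0,0,0],[0,0,0],[0,0,0],[0,0,0],[0,0,0],[0,0,0],[0,0,0],[0,0,0],[0,0,0]]}'
python3 - <<'E'
from h import *
im=ctrl.get_image("top");c=cam("top");s=ctrl.get_image("scene")
np.save("top4.npy",im)
print(topix([543.5,341,88],c))
cv2.imwrite("pics/end.png",np.vstack([cv2.resize(im[130:250,110:430],None,fx=2,fy=2),cv2.resize(s[120:290,190:510],None,fx=2,fy=2)])[:,:,::-1])
E
```

```text
t: 16.77
ee_pos: [543.5, 341.5, 187.5]
orientation: [0.06, -3.14, 0.001]
ft_force: [-0.0, 0.5, 0.6]
width: 87.7
grasp_force: 0.0
t: 17.68
ee_pos: [382.4, 335.9, 216.9]
orientation: [-0.061, 3.14, 0.001]
ft_force: [0.6, -0.5, 0.6]
width: 87.6
grasp_force: 0.0
[170.32163311 197.70046841]
```

View pics/end.png

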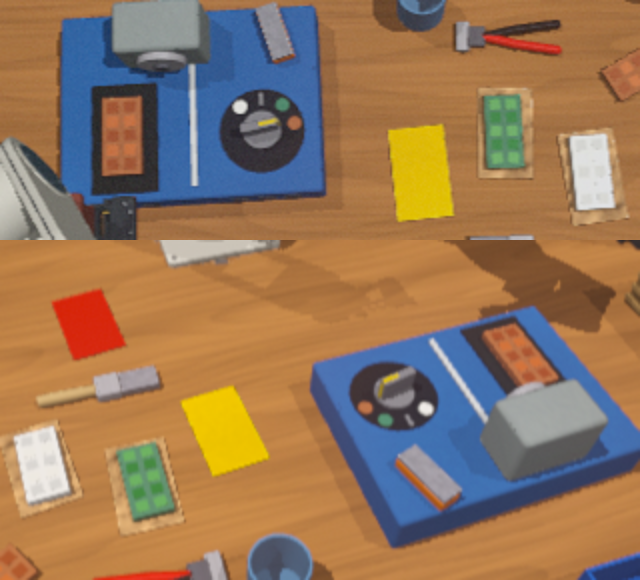

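The final views show the tile flat and central on the pad (top crop about (122,136), pad about (124,139)) and the pointer at the terracotta mark (293,123). The other tiles and bystanders have not moved and the robot is clear.

```bash
python3 -c "
from workcell import ctrl
print(ctrl.close_job())"
```

```text
the job is handed in; nothing more can be done
None
```

The terracotta tile from the yellow mat now lies flat, central and lengthwise on the pad, the dial is at the terracotta mark, and the job was handed in at about 18 s; no verdict came back.

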